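Check a clamp return spring against the reference pointer

TASK

Stand the green-capped spring upright in the middle of the round steel plate of the spring tester. Press it straight down until the top of its green cap is level with the tester's red pointer, hold it there for about two seconds without squeezing it well past the pointer, then let it come back up and leave it standing on the plate. Leave the white-capped spring where it stands.

Things in the scene. Friction and masses are not known exactly. Their poses are not given: they have to be found in the camera images.
- green_spring_cap: Green cap of the loose spring, a 40 mm disc 20 mm thick; origin: centre of its top face, z up. Grip and lift the spring by it. Below it steel coils 37 mm across and a dark foot, 52 mm across, 10 mm thick. Foot to cap top 110 mm unloaded; about 0.25 kg; stands upright on the bench. Pressed, the cap slides straight down: about 3 N to start, 0.3 N more per mm, hard stop at 62 mm.
- plate (a point): Centre of the top of the tester's round steel plate, 72 mm across, 15 mm above the bench, fixed; x, y are the tester's axes. Dark base, 12 mm high: 55 mm to either side along x, -70 to +130 mm along y. An aluminium post 12 x 18 mm stands 88 mm from the plate centre along +y, its top 112 mm above the bench.
- mark: Red pointer fixed on the tester's post, 6 mm thick, reaching from the post along the tester's -y to 40 mm from the plate's centre; 14 mm high collar at the post. Origin: on the vertical through the plate's centre, at the height of the pointer's mid-thickness, where the cap's top is to be held. Set 65 to 85 mm above the plate, different each time.
- white_spring: The other spring, not to be used: same size and shape but with a white cap. Origin at the centre of the underside of its foot; it stands upright on the bench, 110 mm high.
Not all that is in view belongs to the job. What is shaped like the part that bears green_spring_cap but purple, turquoise or yellow is not meant.

How it is judged:
On the way:
1. the green-capped spring stands upright on the plate and its cap is held level with the pointer for 1 s (horizontal distance between green_spring_cap and plate below 0.018 m and angle between green_spring_cap's own z axis and vertical below 0.17 rad and z of green_spring_cap in the frame of mark between -0.01 and 0.01 m), for 1 s.
At the end, for the whole second after the job is handed in: After the cap's top was held within 10 mm of the pointer's height for 1 s, the green-capped spring stands unloaded (110 mm high, within 6 mm), at rest and upright within 10 degrees, within 18 mm of the plate's centre; the white-capped spring is within 30 mm of where it stood (horizontal distance between green_spring_cap and plate below 0.018 m and angle between green_spring_cap's own z axis and vertical below 0.17 rad and z of green_spring_cap in the frame of plate between 0.104 and 0.116 m and linear speed of green_spring_cap below 0.02 m/s and distance of white_spring from where it was at the start of the episode below 0.03 m); the robot touches nothing.
It fails at once if the spring on the plate is squeezed more than 15 mm past the pointer (horizontal distance between green_spring_cap and plate below 0.03 m and z of green_spring_cap in the frame of mark below -0.015 m).
It fails at once if the white-capped spring is shifted or knocked over (distance of white_spring from where it was at the start of the episode above 0.03 m).
It also fails if it takes over 51 s, if anything falls off the work surface, if the arm or the gripper's body presses on something with over 40 N, if the wrist force passes 120 N, or if a joint passes its speed limit or range.

ROBOT

A 7-joint arm with a two-finger parallel gripper is mounted at the origin on the work surface. World frame = base frame: x ahead of the robot, y to its left, z up, the work surface at z = 0. Lengths are in m, angles in rad, forces in N, time in s.
With the tool pointing down it reaches from about 0.425 to 0.925 m from the base axis. Payload 6.8 kg.
Tool frame: the origin (TCP) lies at the very end of the fingers, on their centre line; the grasp point (between the pads) lies 19 mm behind it; z points along the fingers, y is the line along which they close (so a half turn about z gives the same grasp; the last joint's range is limited). The gripper opens to 85 mm and grips with 20 to 120 N. Pads are 22 mm wide; open, the fingers measure 114 mm over their backs; the gripper's body (76 mm by 85 mm) begins 54 mm behind the grasp point. The pads swing forward as they close: fully open they stand 13 mm farther back than shut.
Start: joints at [-1.255, 0.477, 0.022, 1.555, -0.011, 1.109, -0.083], TCP at [0.278, 0.615, 0.231] pointing down, gripper open.
Joint ranges: [-2.96, 2.96], [-0.34, 2.1], [-1.41, 1.46], [0.24, 2.44], [-1.37, 4.51], [0.17, 1.92], [-2.96, 2.96]. Speed limits (rad/s): [2.39, 2.39, 3.14, 3.14, 3.14, 3.14, 3.14].

INTERFACE

Orientations are given as a rotation vector (axis times angle).
In Python, from bench import get_obs, viewer, r gives the robot as it stands. The module is installed in compiled form; this text tells all that it offers.
- The arm moves only by the tool play_rows, never from a script. Its argument "commands" is a list that holds one entry, the list of rows, each a list of 5 numbers: the gripper's target within -1 to 1 (shut at 1, half-way at 0, fully open at -1), then the shift along the tool's x, y, z scaled (see below), then the turn about the tool's z scaled (see below). A call has 1 to 12 rows; each row is the pose to reach, as a shift and turn from the pose commanded when the call began, along the tool's axes at that moment; what a row does not reach only later rows make up. The controller multiplies each number of a shift by 0.2 m and each number of a turn by pi/2 rad. A row lasts 1/12 s, in which the tool goes at most 41.7 mm and 7.16 degrees, less where a joint would pass 70% of its speed; a pose out of reach is approached as far as the arm can. A call with a number of a shift or a turn outside -1 to 1 is refused whole. A call with a gripper value outside its range is refused whole. The fingers move at their own pace and stop on an object; "grip_force" is the grip in N (left out, the last holds). Time passes only in rows, so rows that repeat a pose let the fingers close. It gives the time, the measured TCP pose, the force, the opening and the grip force at its end, in the units of the state.
- get_obs(): the state, without advancing time (a new reading comes with each control period).
- viewer.grab_frame(name): name is "side" or "top" or "wrist"; returns a dict with "pixels" (400x640x3 uint8, red, green, blue), "fovy" (degrees; the focal length in pixels is half the picture's height over the tangent of half this angle, whatever the lens; pixels are square), "cx", "cy" (the principal point, pixels), "distortion" ([k1, k2, p1, p2, k3] as OpenCV has them; the pictures are not rectified), "world_to_cam" (4x4, takes a point from world to camera coordinates); the wrist camera has in their place "hand_eye" (4x4, takes a point from camera to tool coordinates, whose origin is the TCP and whose axes are the flange's). Camera axes: x right, y up, looking along -z (the intrinsics and any distortion apply to the point x, -y, -z); pixel columns grow to the right and rows downward; lengths in m; the calibration is good to about 2 mm. A picture is of the moment at which its call begins: read the wrist's pose just before it. There is no depth.
- r.hand_in(): hands the job in; it is judged then, once.
Trained networks look in a picture, given as the dict that the camera call returned (one of the last four; its "shot" number tells which), for a name from the list of things; names that differ only in an ending like _2 or _b are one class to them, and where a whole thing is asked for, a point or a joint stands for the part that bears it (a point fixed in the world has none). Each returns a list of dicts, best first, with "score" (0 to 1); they miss things now and then, are a little off and sometimes report something else, mostly with a low value. They report only what shows in the picture. A call takes as long as a camera call. They do not tell look-alikes from the thing itself.
- viewer.trace(picture, thing): "pixels" (400x640 bool, what is visible of it) and "rect" ([left, top, right, bottom] in pixels, round what is visible of it).
The state is a dict: "clock": time; "joints": joint angles; "qvel": joint speeds; "tau": joint torques, N m; "tcp_pos": TCP position; "orientation": TCP orientation; "contact_force": force on the tool from outside, world axes, zero at the start; "moment": the same for the moment, N m; "grip_width": finger opening in m; "gripper_force": force on a finger pad.
Only numpy, scipy, OpenCV 4.12 (cv2) and the standard library are available. Lean on these libraries where they do the work, as an engineer would, in place of code of your own. Each camera call takes 0.05 s, during which the arm holds its last target. There are 200 camera calls.

## Working session

There is one attempt and no reset: what is moved stays moved. The work goes in short steps, Python scripts to look and compute and a tool call to move; the robot and the scene stay as the last step left them, time stands still between calls to the robot, and variables do not carry over. Pictures are saved under pics/ and viewed, at most 13 in all, crops included, and the job is handed in when it is done.

Besides the shell and the picture viewer there is one more tool, called after ">>>" by a JSON object that holds its "method" and its "body", one argument or row to a line. play_rows: Moves the arm, as the interface text tells. Shifts and turns lie within -1 to 1; 1 stands for 0.2 m of shift or pi/2 rad of turn. Its arguments: {"type":"object","properties":{"commands":{"type":"array","items":{"type":"array","items":{"type":"array","items":{"type":"number","minimum":-1,"maximum":1}}}},"grip_force":{"type":"number"}},"required":["commands"]}

```bash
mkdir -p pics; cat > h.py <<'E'
import numpy as np, cv2
from bench import get_obs, viewer, r
from scipy.spatial.transform import Rotation as R
def K(f):
    h=f["pixels"].shape[0]; fl=h/2/np.tan(np.radians(f["fovy"])/2)
    return np.array([[fl,0,f["cx"]],[0,fl,f["cy"]],[0,0,1]])
F=np.diag([1.,-1,-1,1])
def w2c(f,o=None):  # world -> opencv camera
    if "world_to_cam" in f: return F@np.array(f["world_to_cam"])
    T=np.eye(4);T[:3,:3]=R.from_rotvec(o["orientation"]).as_matrix();T[:3,3]=o["tcp_pos"]
    return F@np.linalg.inv(T@np.array(f["hand_eye"]))
def ray(f,px,o=None):
    M=np.linalg.inv(w2c(f,o)); p=cv2.undistortPoints(np.array([[px]],float),K(f),np.array(f["distortion"],float))[0,0]
    d=M[:3,:3]@[p[0],p[1],1]; return M[:3,3],d/np.linalg.norm(d)
def atz(f,px,z,o=None):
    c,d=ray(f,px,o); return c+d*(z-c[2])/d[2]
def proj(f,P,o=None):
    M=w2c(f,o); rv,_=cv2.Rodrigues(M[:3,:3]); return cv2.projectPoints(np.array(P,float).reshape(-1,1,3),rv,M[:3,3],K(f),np.array(f["distortion"],float))[0][:,0]
def tri(rays):
    A=np.zeros((3,3));b=np.zeros(3)
    for c,d in rays: P=np.eye(3)-np.outer(d,d);A+=P;b+=P@c
    return np.linalg.solve(A,b)
def save(f,n): cv2.imwrite("pics/"+n,f["pixels"][:,:,::-1])
E
python3 - <<'E'
from h import *
o=get_obs();print({k:np.round(v,3) for k,v in o.items()})
for n in("side","top","wrist"):
    f=viewer.grab_frame(n);save(f,n+"0.png")
    print(n,f["fovy"],f["distortion"])
    for t in("green_spring_cap","mark","plate","white_spring"):
        try:
            for q in viewer.trace(f,t)[:4]:
                m=q["pixels"];ys,xs=np.nonzero(m);print(t,round(q["score"],2),q["rect"],m.sum(),xs.mean().round(1),ys.mean().round(1),f["pixels"][m].mean(0).round())
        except Exception as e: print(t,e)
ims=[cv2.imread(f"pics/{n}0.png") for n in("side","top")]
cv2.imwrite("pics/st.png",np.vstack(ims)[:, :])
E
```

```text
{'clock': np.float64(0.0), 'joints': array([-1.255,  0.478,  0.022,  1.556, -0.011,  1.109, -0.083]), 'qvel': array([-0.001, -0.001,  0.001, -0.001,  0.   ,  0.   ,  0.002]), 'tau': array([-0.0000e+00, -5.9645e+01,  1.6070e+00, -2.8120e+01,  1.2000e-02,
        9.0000e-03,  0.0000e+00]), 'tcp_pos': array([0.277, 0.615, 0.23 ]), 'orientation': array([-6.610e-01, -3.071e+00,  3.000e-03]), 'contact_force': array([-0.484,  0.094,  0.07 ]), 'moment': array([-0.035,  0.05 ,  0.032]), 'gripper_force': np.float64(0.0), 'grip_width': np.float64(0.085)}
side 52.85211983339457 [0.01453301 0.         0.         0.         0.        ]
green_spring_cap 0.94 [445.0, 289.8, 475.8, 318.5] 536 459.3 303.9 [117.  63. 136.]
green_spring_cap 0.77 [381.3, 294.6, 407.9, 322.6] 529 395.6 307.9 [ 33. 116. 109.]
green_spring_cap 0.68 [449.8, 232.8, 470.9, 254.0] 396 459.6 242.3 [187. 167.  11.]
green_spring_cap 0.6 [407.6, 249.7, 427.5, 272.8] 434 417.3 261.5 [ 64. 138.  75.]
mark 0.54 [272.1, 143.2, 292.1, 154.1] 148 284.1 147.9 [143.  67.  63.]
plate 0.81 [257.0, 138.4, 347.1, 209.4] 2760 301.7 178.4 [102. 
[... 194 characters left out ...]
.8 [418.2, 188.5, 434.5, 210.2] 242 428.7 198.9 [ 21. 140.  48.]
green_spring_cap 0.77 [461.9, 203.4, 481.7, 219.4] 259 470.3 209.9 [110.  43. 133.]
green_spring_cap 0.76 [382.7, 190.7, 399.0, 208.9] 245 390.2 198.9 [213. 194.   6.]
green_spring_cap 0.71 [429.0, 230.4, 450.3, 250.2] 249 439.1 242.2 [  6. 104.  95.]
mark 0.57 [248.3, 166.2, 264.4, 179.7] 113 256.3 168.8 [164.  19.  15.]
plate 0.83 [233.3, 144.2, 317.7, 200.7] 3011 276.1 173.7 [90. 83. 80.]
white_spring 0.71 [181.1, 184.2, 208.3, 207.9] 504 195.0 196.4 [139. 134. 123.]
white_spring 0.47 [244.8, 162.8, 267.8, 178.9] 149 255.6 169.3 [159.  25.  21.]
wrist 64.83711559683246 [0.01916594 0.         0.         0.         0.        ]
```

View pics/side0.png

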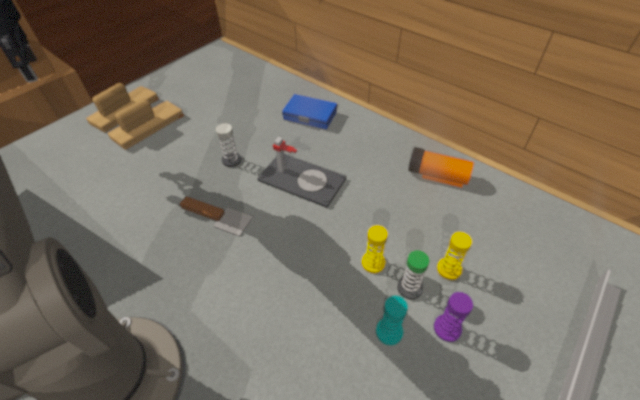

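View pics/top0.png

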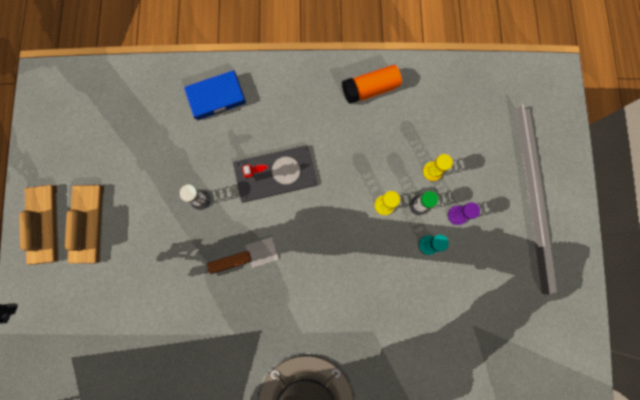

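```bash
python3 - <<'E'
from h import *
fs={n:viewer.grab_frame(n) for n in("side","top")}
S,T=fs["side"],fs["top"]
def both(a,b,n):
    A,B=ray(S,a),ray(T,b);p=tri([A,B]);print(n,p.round(4),"res",[np.linalg.norm(np.cross(p-c,d)).round(4) for c,d in(A,B)])
for f in(S,T): print(np.linalg.inv(w2c(f))[:3,3].round(3))
both((417.3,261.5),(428.7,198.9),"green cap")
both((459.3,303.9),(470.3,209.9),"purple")
both((459.6,242.3),(390.2,198.9),"yellow")
both((395.6,307.9),(439.1,242.2),"turq")
both((227.4,145.1),(195,196.4),"white")
for n,px in(("g",(428.7,198.9)),("w",(195,196.4)),):print(n,atz(T,px,.1))
E
```

```text
[ 0.071 -0.43   0.741]
[ 0.34  -0.026  1.085]
green cap [ 0.4887 -0.2999  0.0981] res [np.float64(0.0008), np.float64(0.0008)]
purple [ 0.4605 -0.3993  0.0989] res [np.float64(0.0008), np.float64(0.0008)]
yellow [ 0.5254 -0.2763  0.1041] res [np.float64(0.0775), np.float64(0.0775)]
turq [ 0.3854 -0.3196  0.0975] res [np.float64(0.0009), np.float64(0.0009)]
white [0.5099 0.2661 0.0545] res [np.float64(0.0005), np.float64(0.0005)]
g [ 0.48778409 -0.29878468  0.1       ]
w [0.50201574 0.25348093 0.1       ]
```

The side view shows the green spring at about (417,262), and the top view at (429,200). The tester plate is at (312,180) and (286,170), the red pointer at about (285,148) and (255,170), and the white spring at (227,145) and (190,193). Two yellow, one purple and one turquoise look-alike surround the green spring.

```bash
python3 - <<'E'
from h import *
f={n:viewer.grab_frame(n) for n in("side","top")}
S,T=f["side"],f["top"]
for n,g in f.items():
    hsv=cv2.cvtColor(g["pixels"],cv2.COLOR_RGB2HSV)
    def blobs(m,lab,mn=25):
        k,l,st,c=cv2.connectedComponentsWithStats(m.astype(np.uint8))
        for i in range(1,k):
            if st[i,4]>=mn: print(n,lab,st[i],c[i].round(1))
    q=viewer.trace(g,"plate")[0]; x0,y0,x1,y1=map(int,q["rect"])
    m=np.zeros(hsv.shape[:2],bool);m[y0-15:y1,x0:x1]=1
    red=((hsv[...,0]<8)|(hsv[...,0]>172))&(hsv[...,1]>130)&m
    blobs(red,"red")
    ys,xs=np.nonzero(red); print(" red ends",[(xs[i],ys[i]) for i in(xs.argmin(),xs.argmax())])
    b=(hsv[...,2]>135)&(hsv[...,1]<60)&m; blobs(b,"disc",60)
    cr=cv2.resize(g["pixels"][y0-20:y1+10,x0-70:x1+15],None,fx=4,fy=4,interpolation=cv2.INTER_CUBIC); cv2.imwrite(f"pics/c{n}.png",cr[:,:,::-1]); print(x0-70,y0-20)
    if n=="top":
        mm=q["pixels"].astype(np.uint8);c,_=cv2.findContours(mm,0,2);c=max(c,key=cv2.contourArea);bx=cv2.boxPoints(cv2.minAreaRect(c));print("base",[atz(g,p,.012)[:2].round(4) for p in bx])
    y=(abs(hsv[...,0].astype(int)-27)<5)&(hsv[...,1]>180)&(hsv[...,2]>100);blobs(y,"yellow")
o=get_obs();print(R.from_rotvec(o["orientation"]).as_matrix().round(3))
w=viewer.grab_frame("wrist");print(np.array(w["hand_eye"]).round(3))
print("disc top",atz(T,(286,170),.015),"side",atz(S,(312.5,180.5),.015))
E
python3 -c "
import cv2,numpy as np
a=cv2.imread('pics/cside.png');b=cv2.imread('pics/ctop.png');w=max(a.shape[1],b.shape[1])
p=lambda i:cv2.copyMakeBorder(i,0,0,0,w-i.shape[1],0)
c=np.vstack([p(a),p(b)]);print(a.shape,b.shape);s=min(800/c.shape[1],600/c.shape[0],1);cv2.imwrite('pics/crop.png',cv2.resize(c,None,fx=s,fy=s));print(s)"
```

```text
side red [273 142  23  10 105] [284.1 147.5]
 red ends [(np.int64(273), np.int64(146)), (np.int64(295), np.int64(150))]
side disc [ 258  122   88   52 2852] [303.  144.2]
side disc [303 170  23  12 154] [315.1 174.2]
side disc [298 177  25  14 181] [307.9 184.9]
side disc [258 182  62  25 784] [278.6 198.2]
side disc [335 190  11  17  97] [341.8 200.7]
188 117
side yellow [362 226  25  47 805] [374.8 249.6]
side yellow [437 232  35  48 871] [454.2 256.1]Traceback (most recent call last):
  File "<stdin>", line 14, in <module>
ValueError: attempt to get argmin of an empty sequence
[ WARN:0@0.021] global loadsave.cpp:275 findDecoder imread_('pics/ctop.png'): can't open/read file: check file path/integrity
Traceback (most recent call last):
AttributeError: 'NoneType' object has no attribute 'shape'
```

```bash
python3 - <<'E'
from h import *
S,T=viewer.grab_frame("side"),viewer.grab_frame("top")
h=cv2.cvtColor(T["pixels"],cv2.COLOR_RGB2HSV); m=np.zeros(h.shape[:2],bool);m[140:204,230:322]=1
red=((h[...,0]<8)|(h[...,0]>172))&(h[...,1]>130)&m;ys,xs=np.nonzero(red);print("red",xs.min(),ys[xs.argmin()],xs.max(),ys[xs.argmax()])
c=np.array([[ [247,157],[313,147],[318,188],[240,200]]])
q=viewer.trace(T,"plate")
for e in q[:2]: 
    print(e["score"],e["rect"]); mm=e["pixels"].astype(np.uint8);cc,_=cv2.findContours(mm,0,2)
    cc=max(cc,key=cv2.contourArea);bx=cv2.boxPoints(cv2.minAreaRect(cc));print("base",[(p.round(),atz(T,p,.012)[:2].round(4)) for p in bx])
p1=atz(T,(286,170),.015);p2=atz(S,(312.5,180.5),.015);print("disc",p1,p2)
# pointer tip: side (296,150), top (268,167)
A,B=ray(S,(296,150)),ray(T,(268,167.5));p=tri([A,B]);print("tip",p,[np.linalg.norm(np.cross(p-c,d)).round(4) for c,d in(A,B)])
for px in((374.8,233),(459.6,240)):print("yellow",atz(S,px,.1))
o=get_obs();print(R.from_rotvec(o["orientation"]).as_matrix().round(3))
w=viewer.grab_frame("wrist");print(np.array(w["hand_eye"]).round(3))
a=cv2.resize(S["pixels"][120:215,190:355],None,fx=4,fy=4,interpolation=2);b=cv2.resize(T["pixels"][138:208,170:325],None,fx=4,fy=4,interpolation=2)
b=cv2.copyMakeBorder(b,0,0,0,a.shape[1]-b.shape[1],0);i=np.vstack([a,b]);i=cv2.resize(i,None,fx=.9,fy=.9);print(i.shape);cv2.imwrite("pics/crop.png",i[:,:,::-1])
E
```

```text
red 242 166 267 165
0.94 [233.3, 143.0, 318.0, 200.8]
base [(array([231., 161.], dtype=float32), array([0.6084, 0.186 ])), (array([308., 142.], dtype=float32), array([ 0.6548, -0.0131])), (array([318., 185.], dtype=float32), array([ 0.5413, -0.038 ])), (array([242., 203.], dtype=float32), array([0.4965, 0.1583]))]
disc [0.58134751 0.04450771 0.015     ] [0.58158996 0.03994909 0.015     ]
tip [0.57006365 0.08037445 0.10108109] [np.float64(0.0018), np.float64(0.0018)]
yellow [ 0.49170484 -0.20281349  0.1       ]
yellow [ 0.58157766 -0.33804002  0.1       ]
[[-0.912  0.411  0.   ]
 [ 0.411  0.912 -0.   ]
 [-0.    -0.    -1.   ]]
[[-0.001  0.956  0.294  0.075]
 [ 1.     0.001 -0.    -0.001]
 [-0.     0.294 -0.956 -0.143]
 [ 0.     0.     0.     1.   ]]
(594, 594, 3)
```

View pics/crop.png

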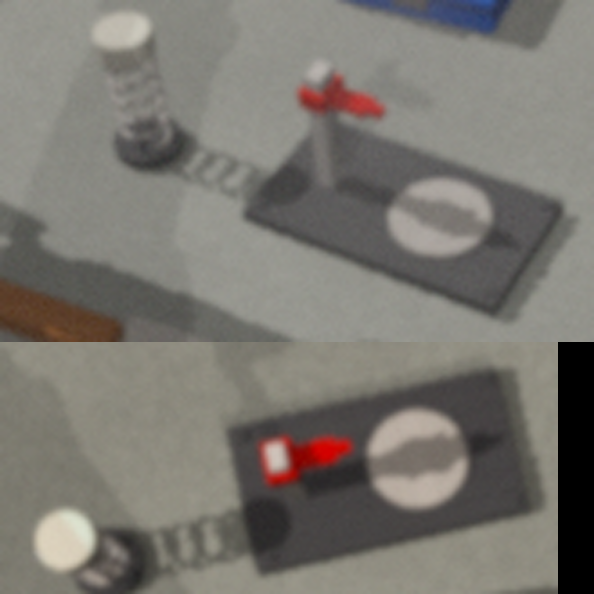

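The crops show the plate disc centred at side (312,180) and top (286,170). The pointer tip is at side (296,150) and top (268,167), and the white spring stands clear of both. I'll set out to look at the tester from close by.

>>> {"method": "play_rows", "body": {
  "commands": [
    [[-1, -1, -0.78, 0, 0], [-1, -1, -0.78, 0, 0], [-1, -1, -0.78, 0, 0], [-1, -1, -0.78, 0, 0], [-1, -1, -0.78, 0, 0], [-1, -1, -0.78, 0, 0], [-1, -1, -0.78, 0, 0]]
  ]
}}

```text
clock: 1.83
tcp_pos: [0.4008, 0.3823, 0.2316]
orientation: [0.677, 3.065, -0.005]
contact_force: [0.3, -1.0, -0.6]
grip_width: 0.0854
gripper_force: 0.0
```

>>> {"method": "play_rows", "body": {
  "commands": [
    [[-1, -1, -0.78, 0, 0], [-1, -1, -0.78, 0, 0], [-1, -1, -0.78, 0, 0], [-1, -1, -0.78, 0, 0], [-1, -1, -0.78, 0, 0], [-1, -1, -0.78, 0, 0], [-1, -1, -0.78, 0, 0]]
  ]
}}

```text
clock: 2.42
tcp_pos: [0.5174, 0.1577, 0.2319]
orientation: [0.677, 3.064, -0.004]
contact_force: [0.1, -0.6, 0.2]
grip_width: 0.0855
gripper_force: 0.0
```

>>> {"method": "play_rows", "body": {
  "commands": [
    [[-1, -0.56, -0.42, 0, 0.584], [-1, -0.56, -0.42, 0, 0.584], [-1, -0.56, -0.42, 0, 0.584], [-1, -0.56, -0.42, 0, 0.584], [-1, -0.56, -0.42, 0, 0.584], [-1, -0.56, -0.42, 0, 0.584], [-1, -0.56, -0.42, 0, 0.584], [-1, -0.56, -0.42, 0, 0.584], [-1, -0.56, -0.42, 0, 0.584], [-1, -0.56, -0.42, 0, 0.584]]
  ]
}}

```text
clock: 3.25
tcp_pos: [0.5815, 0.0443, 0.2313]
orientation: [1.95, 2.463, 0.0]
contact_force: [-0.7, 0.0, -1.7]
grip_width: 0.0856
gripper_force: 0.0
```

```bash
python3 - <<'E'
from h import *
import pickle
o=get_obs();f=viewer.grab_frame("wrist");save(f,"w1.png");pickle.dump((o,{k:f[k] for k in f}),open("w1.pkl","wb"))
print(o["clock"],o["tcp_pos"],R.from_rotvec(o["orientation"]).as_matrix().round(3),o["joints"].round(2))
for t in("plate","mark"):
    for q in viewer.trace(f,t)[:2]:print(t,q["score"],q["rect"])
E
```

```text
3.25 [0.58146825 0.04429346 0.23130159] [[-0.23   0.973  0.   ]
 [ 0.973  0.23   0.   ]
 [ 0.     0.    -1.   ]] [-0.54  0.35  0.45  1.81 -0.17  1.03  0.21]
plate 0.93 [264.4, 44.4, 370.4, 223.7]
mark 0.84 [300.1, 69.0, 338.9, 139.8]
```

View pics/w1.png

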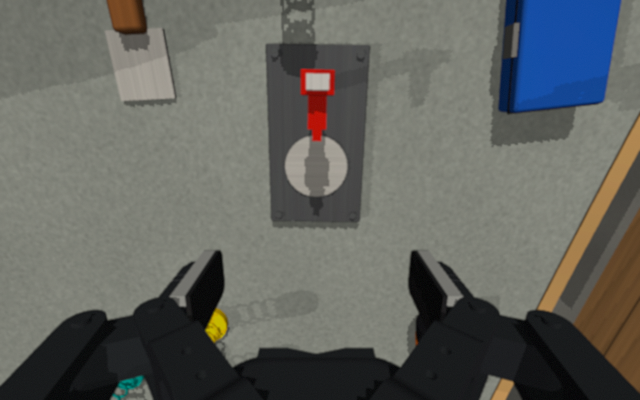

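The wrist view shows the plate centred at about (317,167), the pointer tip at (317,139) and its collar at (317,82). The tester is square to the tool.

```bash
python3 - <<'E'
from h import *
import pickle
from scipy.optimize import least_squares
o,W=pickle.load(open("w1.pkl","rb")); S=viewer.grab_frame("side");T=viewer.grab_frame("top")
print("disc wrist",atz(W,(316.5,167),.015,o))
def edge(f,px): return px
RW=lambda p:ray(W,p,o)
for nm,w,s,t in(("tip",(317,138),(296,150.2),(267.8,167.3)),):
    for l,rs in(("ws",[RW(w),ray(S,s)]),("wt",[RW(w),ray(T,t)]),("all",[RW(w),ray(S,s),ray(T,t)])):
        p=tri(rs);print(nm,l,p.round(4),[np.linalg.norm(np.cross(p-c,d)).round(4) for c,d in rs])
# pinned to tester vertical plane: tip at plate + 40mm ydir
P=np.array([.5815,.043,.015]);yd=np.array([-.23,.973,0]);
for z in(.08,.085,.09,.095,.1):
    q=[P+yd*.04+[0,0,z-.015]]
    print(z,[proj(W,q,o)[0].round(1),proj(S,q)[0].round(1),proj(T,q)[0].round(1)])
q=[P];print(proj(W,q,o),proj(S,q),proj(T,q))
h=cv2.cvtColor(W["pixels"],cv2.COLOR_RGB2HSV);m=((h[...,0]<8)|(h[...,0]>172))&(h[...,1]>130);m[:60]=0;m[150:]=0;m[:,:280]=0;m[:,360:]=0
ys,xs=np.nonzero(m);print(xs.min(),xs.max(),ys.min(),ys.max())
E
```

```text
disc wrist [0.5826085  0.04229567 0.015     ]
tip ws [0.5738 0.0834 0.0963] [np.float64(0.0012), np.float64(0.0012)]
tip wt [0.5729 0.0833 0.0861] [np.float64(0.0004), np.float64(0.0004)]
tip all [0.5725 0.0829 0.0964] [np.float64(0.0013), np.float64(0.0021), np.float64(0.0023)]
0.08 [array([315.7, 138.2]), array([295.9, 156. ]), array([268.8, 168. ])]
0.085 [array([315.7, 138.8]), array([295.8, 154.4]), array([268.5, 167.5])]
0.09 [array([315.7, 139.5]), array([295.7, 152.9]), array([268.3, 167. ])]
0.095 [array([315.7, 140.2]), array([295.6, 151.3]), array([268.1, 166.6])]
0.1 [array([315.7, 140.9]), array([295.4, 149.7]), array([267.9, 166.1])]
[[315.70946101 166.20479562]] [[311.55180396 179.95948392]] [[286.58528806 169.93394001]]
300 334 68 140
```

>>> {"method": "play_rows", "body": {
  "commands": [
    [[-1, -0.4, -0.85, 0, 0], [-1, -0.4, -0.85, 0, 0], [-1, -0.4, -0.85, 0, 0], [-1, -0.4, -0.85, 0, 0], [-1, -0.4, -0.85, 0, 0], [-1, -0.4, -0.85, 0, 0], [-1, -0.4, -0.85, 0, 0]]
  ]
}}

```text
clock: 4.08
tcp_pos: [0.4336, -0.0734, 0.2317]
orientation: [1.954, 2.459, 0.003]
contact_force: [0.2, 0.3, -0.6]
grip_width: 0.0855
gripper_force: 0.0
```

```bash
python3 - <<'E'
from h import *
import pickle
o1,W=pickle.load(open("w1.pkl","rb"))
o=get_obs();f=viewer.grab_frame("wrist");pickle.dump((o,f),open("w2.pkl","wb"))
print(o["tcp_pos"])
h=cv2.cvtColor(f["pixels"],cv2.COLOR_RGB2HSV);m=((h[...,0]<8)|(h[...,0]>172))&(h[...,1]>130);m[150:]=0;m[:,:380]=0
k,l,st,c=cv2.connectedComponentsWithStats(m.astype(np.uint8));print(st[1:],c[1:])
cr=cv2.resize(f["pixels"][0:130,400:560],None,fx=4,fy=4,interpolation=2)
a=cv2.resize(W["pixels"][60:200,260:375],None,fx=4,fy=4,interpolation=2)[:520]
a=a[:520]; i=np.hstack([cr[:,:],a])
print(i.shape,min(1,800/i.shape[1]));i=cv2.resize(i,None,fx=.7,fy=.7);cv2.imwrite("pics/w12.png",i[:,:,::-1])
for z in(.085,.09,.095,.1):
    q=[np.array([.582,.0425,z])+np.array([-.23,.973,0])*.04];print(z,proj(f,q,o)[0].round(1))
print("plate",proj(f,[[.582,.0425,.015]],o))
E
```

```text
[ 0.43364714 -0.0734021   0.23173037]
[[521   0  29  38 788]] [[533.98984772  16.13324873]]
(520, 1100, 3) 0.7272727272727273
0.085 [521.5  39.8]
0.09 [525.4  38.7]
0.095 [529.5  37.5]
0.1 [533.6  36.3]
plate [[473.46712197  92.55906052]]
```

View pics/w12.png

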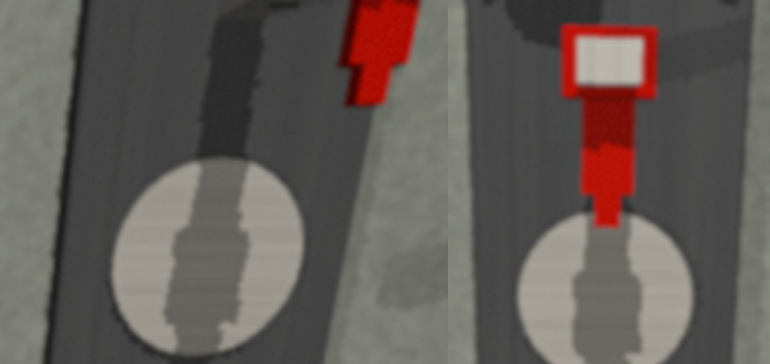

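The left crop shows the pointer tip at about (530,37) in the picture; the right one shows it at (317,139). Together they put the pointer at z ≈ 0.095–0.096, about 80 mm above the plate. Next I go above the green spring.

>>> {"method": "play_rows", "body": {
  "commands": [
    [[-1, -1, 0, 0, 0], [-1, -1, 0, 0, 0], [-1, -1, 0, 0, 0], [-1, -1, 0, 0, 0], [-1, -1, 0, 0, 0], [-1, -1, 0, 0, 0], [-1, -1, 0, 0, 0]]
  ]
}}

```text
clock: 4.72
tcp_pos: [0.4808, -0.2691, 0.2308]
orientation: [1.954, 2.459, -0.003]
contact_force: [-0.0, 1.1, -0.1]
grip_width: 0.0855
gripper_force: 0.0
```

```bash
python3 - <<'E'
from h import *
o=get_obs();f=viewer.grab_frame("wrist");save(f,"w3.png");S=viewer.grab_frame("side")
print(o["tcp_pos"])
for q in viewer.trace(f,"green_spring_cap"):
    m=q["pixels"];ys,xs=np.nonzero(m);print(round(q["score"],2),q["rect"],xs.mean().round(1),ys.mean().round(1),f["pixels"][m].mean(0).round(),atz(f,(xs.mean(),ys.mean()),.11,o).round(4))
h=cv2.cvtColor(f["pixels"],cv2.COLOR_RGB2HSV);m=(abs(h[...,0].astype(int)-67)<12)&(h[...,1]>140)
k,l,st,c=cv2.connectedComponentsWithStats(m.astype(np.uint8))
for i in range(1,k):
    if st[i,4]>100:print("green",st[i],c[i],atz(f,c[i],.11,o).round(4),atz(f,c[i],.1,o).round(4))
E
```

```text
[ 0.48080251 -0.26914036  0.23079308]
0.95 [372.8, 255.5, 409.4, 299.9] 392.0 275.4 [176. 159.   4.] [ 0.5704 -0.3376  0.11  ]
0.87 [292.1, 196.2, 337.3, 241.7] 314.3 218.6 [ 28. 126.  53.] [ 0.4856 -0.2981  0.11  ]
0.65 [244.5, 278.3, 288.4, 327.1] 264.8 302.7 [ 93.  40. 114.] [ 0.4583 -0.3945  0.11  ]
0.65 [174.6, 190.4, 222.3, 242.0] 199.5 214.1 [  5. 129. 119.] [ 0.3852 -0.3168  0.11  ]
0.56 [317.3, 95.8, 365.1, 141.3] 340.5 120.1 [191. 178.   1.] [ 0.4872 -0.2094  0.11  ]
green [ 294  198   42   44 1486] [314.62516824 219.5538358 ] [ 0.4862 -0.2989  0.11  ] [ 0.487  -0.3028  0.1   ]
```

View pics/w3.png

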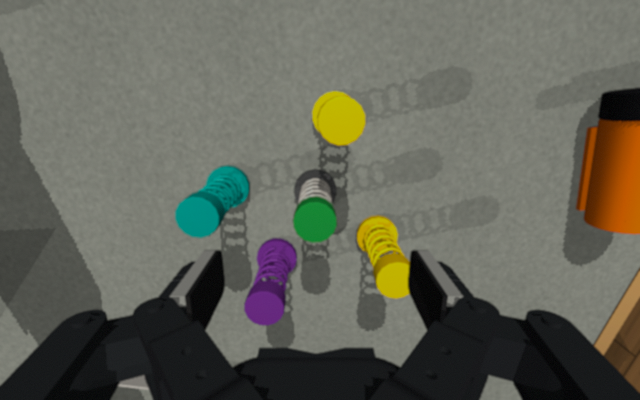

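The wrist view shows the green cap at about (315,220), free on all sides. The purple, turquoise and yellow look-alikes leave room for the fingers, which close left-right in the image.

>>> {"method": "play_rows", "body": {
  "commands": [
    [[-1, -0.155, 0, 0, 0], [-1, -0.155, 0, 0.1, 0], [-1, -0.155, 0, 0.25, 0], [-1, -0.155, 0, 0.4, 0], [-1, -0.155, 0, 0.55, 0], [-1, -0.155, 0, 0.65, 0], [-1, -0.155, 0, 0.72, 0], [-1, -0.155, 0, 0.77, 0], [-1, -0.155, 0, 0.77, 0], [-1, -0.155, 0, 0.77, 0]]
  ]
}}

```text
clock: 5.7
tcp_pos: [0.4872, -0.2969, 0.0775]
orientation: [-1.95, -2.463, -0.001]
contact_force: [0.4, -0.4, 0.4]
grip_width: 0.0855
gripper_force: 0.0
```

>>> {"method": "play_rows", "body": {
  "commands": [
    [[0.3, 0, 0, 0, 0], [0.3, 0, 0, 0, 0], [0.3, 0, 0, 0, 0], [0.3, 0, 0, 0, 0], [0.3, 0, 0, 0, 0], [0.3, 0, 0, 0, 0], [0.3, 0, 0, 0, 0], [0.3, 0, 0, 0, 0], [0.3, 0, 0, 0, 0], [0.3, 0, 0, 0, 0]]
  ],
  "grip_force": 60
}}

```text
clock: 6.53
tcp_pos: [0.4868, -0.2979, 0.0774]
orientation: [1.952, 2.461, 0.0]
contact_force: [-0.3, 0.6, 2.4]
grip_width: 0.0388
gripper_force: 59.8
```

```bash
cat > loc.py <<'E'
from h import *
o=get_obs();print(o["clock"],o["tcp_pos"].round(4),o["grip_width"],o["gripper_force"],o["contact_force"].round(1))
S,T=viewer.grab_frame("side"),viewer.grab_frame("top");rs=[]
import sys
save(S,sys.argv[1]+"s.png")
for n,f in(("s",S),("t",T)):
    h=cv2.cvtColor(f["pixels"],cv2.COLOR_RGB2HSV);m=(abs(h[...,0].astype(int)-65)<12)&(h[...,1]>110)
    k,l,st,c=cv2.connectedComponentsWithStats(m.astype(np.uint8))
    if k>1:
        i=1+st[1:,4].argmax();print(n,st[i],c[i]);rs.append(ray(f,c[i]))
if len(rs)==2:
    p=tri(rs);print(p.round(4),[np.linalg.norm(np.cross(p-c,d)).round(4) for c,d in rs])
E
python3 loc.py a
```

```text
6.5333 [ 0.4868 -0.2979  0.0774] 0.03880070429244447 59.794766306877136 [-0.3  0.6  2.4]
s [420 257   9  15  61] [424.13114754 264.6557377 ]
t [421 193   4   6  16] [422.375  195.0625]
[ 0.5094 -0.3012  0.0599] [np.float64(0.0084), np.float64(0.0084)]
```

>>> {"method": "play_rows", "body": {
  "commands": [
    [[0.3, 0, 0, -0.1, 0], [0.3, 0, 0, -0.25, 0], [0.3, 0, 0, -0.45, 0], [0.3, 0, 0, -0.65, 0], [0.3, 0, 0, -0.85, 0], [0.3, 0, 0, -0.85, 0], [0.3, 0, 0, -0.85, 0], [0.3, 0, 0, -0.85, 0]]
  ]
}}

```text
clock: 7.3
tcp_pos: [0.4859, -0.2967, 0.2458]
orientation: [-1.95, -2.46, 0.0]
contact_force: [-0.3, 0.4, -4.1]
grip_width: 0.0381
gripper_force: 63.5
```

```bash
python3 - <<'E'
from h import *
o=get_obs();print(o["tcp_pos"],o["contact_force"],o["grip_width"],o["gripper_force"])
S=viewer.grab_frame("side");W=viewer.grab_frame("wrist")
c=proj(S,[o["tcp_pos"]])[0].astype(int);print(c)
y,x=max(c[1]-80,0),c[0]-80
a=cv2.resize(S["pixels"][y:y+160,x:x+160],(400,400),interpolation=2);b=W["pixels"][:, 120:520]
cv2.imwrite("pics/held.png",np.hstack([a,b])[:,:,::-1])
E
```

```text
[ 0.48588742 -0.29668869  0.24582431] [-0.2802359   0.35865762 -4.0822626 ] 0.03811909913740846 63.528127670288086
[429 211]
```

View pics/held.png

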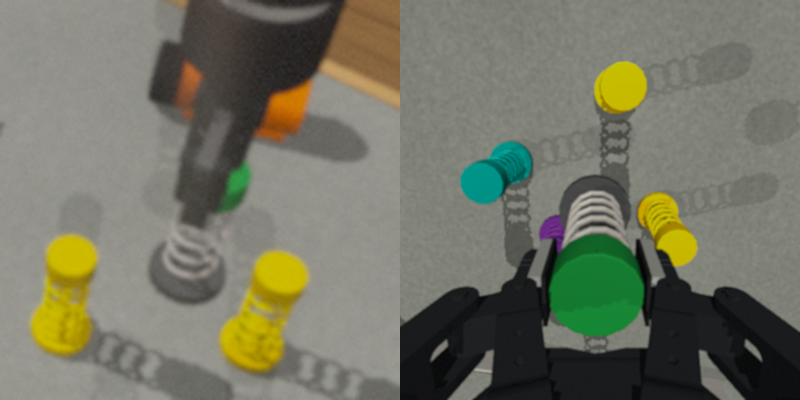

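```bash
python3 - <<'E'
from h import *
o=get_obs();S=viewer.grab_frame("side");W=viewer.grab_frame("wrist");T=viewer.grab_frame("top")
t=o["tcp_pos"];M=R.from_rotvec(o["orientation"]).as_matrix();print(M.round(3))
h=cv2.cvtColor(W["pixels"],cv2.COLOR_RGB2HSV);m=((abs(h[...,0].astype(int)-65)<12)&(h[...,1]>110)).astype(np.uint8)
ys,xs=np.nonzero(m);print("cap img",xs.min(),xs.max(),ys.min(),ys.max())
a=np.linspace(0,2*np.pi,73);C=np.c_[np.cos(a),np.sin(a),0*a]
for dx in(-.005,0,.005):
  for top in(.027,.033,.039):
    c=t+M[:,0]*dx+[0,0,top]; P=proj(W,c+.02*C,o);Fo=proj(W,c+.026*C-[0,0,.1],o);Fs=proj(S,c+.026*C-[0,0,.11])
    print(dx,top,"cap",P.min(0).round(),P.max(0).round(),"footTop",Fo.min(0).round(),Fo.max(0).round(),"side foot",Fs.min(0).round(),Fs.max(0).round())
E
```

```text
[[-0.228  0.974 -0.004]
 [ 0.974  0.228  0.002]
 [ 0.003 -0.003 -1.   ]]
cap img 267 609 74 376
-0.005 0.027 cap [269. 250.] [364. 332.] footTop [281. 177.] [352. 244.] side foot [408. 231.] [438. 256.]
-0.005 0.033 cap [267. 257.] [366. 342.] footTop [280. 179.] [353. 248.] side foot [408. 229.] [439. 254.]
-0.005 0.039 cap [265. 265.] [368. 353.] footTop [279. 181.] [354. 252.] side foot [409. 227.] [440. 252.]
0 0.027 cap [269. 238.] [364. 322.] footTop [281. 170.] [353. 238.] side foot [405. 230.] [436. 255.]
0 0.033 cap [267. 245.] [366. 332.] footTop [280. 172.] [353. 242.] side foot [406. 228.] [436. 253.]
0 0.039 cap [264. 252.] [369. 343.] footTop [279. 174.] [354. 245.] side foot [406. 226.] [437. 251.]
0.005 0.027 cap [268. 227.] [365. 313.] footTop [280. 163.] [353. 232.] side foot [402. 229.] [433. 253.]
0.005 0.033 cap [266. 233.] [367. 322.] footTop [280. 165.] [354. 235.] side foot [403. 227.] [433. 252.]
0.005 0.039 cap [264. 240.] [369. 332.] footTop [279. 167.] [355. 239.] side foot [403. 225.] [434. 250.]
```

The side crop and wrist view show the green cap gripped, with the spring hanging vertical and the foot straight below it. The cap centre sits about 5 mm towards tool −x from the TCP. I carry it to the plate.

>>> {"method": "play_rows", "body": {
  "commands": [
    [[0.3, 0.06, 0.03, 0, 0], [0.3, 0.17, 0.09, 0, 0], [0.3, 0.31, 0.17, 0, 0], [0.3, 0.46, 0.25, 0, 0], [0.3, 0.62, 0.34, 0, 0], [0.3, 0.785, 0.43, 0, 0]]
  ]
}}

```text
clock: 8.05
tcp_pos: [0.5345, -0.1242, 0.2466]
orientation: [-1.954, -2.459, 0.001]
contact_force: [0.5, -1.1, -2.7]
grip_width: 0.0387
gripper_force: 63.5
```

>>> {"method": "play_rows", "body": {
  "commands": [
    [[0.3, 0.16, 0.09, 0, 0], [0.3, 0.32, 0.18, 0, 0], [0.3, 0.47, 0.26, 0, 0], [0.3, 0.6, 0.33, 0, 0], [0.3, 0.7, 0.385, 0, 0], [0.3, 0.76, 0.415, 0, 0], [0.3, 0.785, 0.43, 0, 0], [0.3, 0.785, 0.43, 0, 0], [0.3, 0.785, 0.43, 0, 0]]
  ]
}}

```text
clock: 8.8
tcp_pos: [0.5824, 0.0453, 0.247]
orientation: [1.954, 2.459, -0.002]
contact_force: [-0.8, 0.1, -2.3]
grip_width: 0.0386
gripper_force: 63.5
```

```bash
python3 - <<'E'
from h import *
o=get_obs();S=viewer.grab_frame("side");T=viewer.grab_frame("top");W=viewer.grab_frame("wrist")
t=o["tcp_pos"];print(t,o["contact_force"],o["grip_width"])
b=W["pixels"][60:400,160:500]
a=cv2.resize(S["pixels"][70:230,240:400],(400,400),interpolation=2);b=cv2.resize(b,(400,400))
cv2.imwrite("pics/above.png",np.hstack([a,b])[:,:,::-1])
h=cv2.cvtColor(W["pixels"],cv2.COLOR_RGB2HSV);m=((abs(h[...,0].astype(int)-65)<12)&(h[...,1]>110)).astype(np.uint8)
k,l,st,c=cv2.connectedComponentsWithStats(m);i=1+st[1:,4].argmax();print(st[i])
E
```

```text
[0.58235832 0.04525531 0.24703482] [-0.80989229  0.12784659 -2.34225369] 0.038597694891306725
[ 267  235   99  102 7799]
```

View pics/above.png

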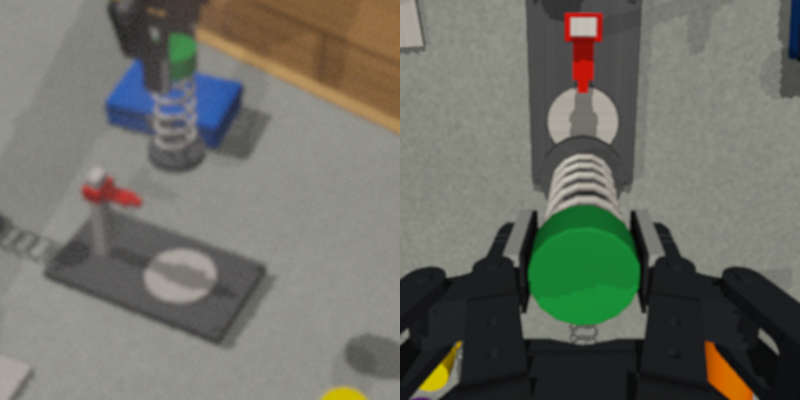

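The spring hangs vertically over the plate, the wrist view puts the cap top about 33 mm above the TCP, and the pointer is clear. I go down.

>>> {"method": "play_rows", "body": {
  "commands": [
    [[0.3, 0, 0, 0.08, 0], [0.3, 0, 0, 0.2, 0], [0.3, 0, 0, 0.34, 0], [0.3, 0, 0, 0.48, 0], [0.3, 0, 0, 0.6, 0], [0.3, 0, 0, 0.68, 0], [0.3, 0, 0, 0.72, 0], [0.3, 0, 0, 0.745, 0], [0.3, 0, 0, 0.745, 0], [0.3, 0, 0, 0.745, 0]]
  ],
  "grip_force": 80
}}

```text
clock: 9.78
tcp_pos: [0.5834, 0.0468, 0.0992]
orientation: [1.953, 2.46, 0.002]
contact_force: [-0.1, 0.1, -3.0]
grip_width: 0.0382
gripper_force: 80.7
```

>>> {"method": "play_rows", "body": {
  "commands": [
    [[0.3, 0, 0, 0.01, 0], [0.3, 0, 0, 0.02, 0], [0.3, 0, 0, 0.03, 0], [0.3, 0, 0, 0.04, 0], [0.3, 0, 0, 0.05, 0], [0.3, 0, 0, 0.06, 0], [0.3, 0, 0, 0.06, 0], [0.3, 0, 0, 0.06, 0], [0.3, 0, 0, 0.06, 0]]
  ]
}}

```text
clock: 10.53
tcp_pos: [0.5831, 0.0472, 0.0866]
orientation: [1.952, 2.461, 0.001]
contact_force: [-1.5, 0.1, 4.8]
grip_width: 0.0381
gripper_force: 81.4
```

```bash
python3 loc.py b; python3 - <<'E'
import cv2
i=cv2.imread("pics/bs.png")[100:220,230:390];cv2.imwrite("pics/bc.png",cv2.resize(i,None,fx=5,fy=5,interpolation=2))
E
```

```text
10.5333 [0.5831 0.0472 0.0866] 0.03807641855018147 81.35413527488708 [-1.5  0.1  4.8]
s [310 143   9  16 116] [313.85344828 150.05172414]
t [288 160   3   4  11] [288.90909091 161.63636364]
[0.5774 0.0296 0.1248] [np.float64(0.0014), np.float64(0.0014)]
```

View pics/bc.png

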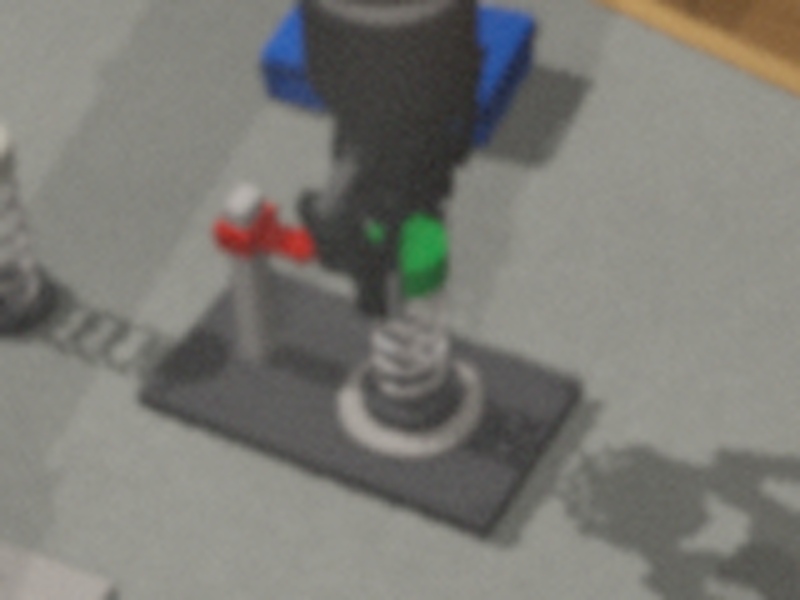

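The picture shows the foot centred on the plate with the cap still gripped. The force suggests roughly 5 mm of compression, which agrees with the geometry, so I press the remaining 24 mm slowly.

>>> {"method": "play_rows", "body": {
  "commands": [
    [[0.3, 0, 0, 0.01, 0], [0.3, 0, 0, 0.025, 0], [0.3, 0, 0, 0.04, 0], [0.3, 0, 0, 0.055, 0], [0.3, 0, 0, 0.07, 0], [0.3, 0, 0, 0.085, 0], [0.3, 0, 0, 0.1, 0], [0.3, 0, 0, 0.11, 0], [0.3, 0, 0, 0.12, 0], [0.3, 0, 0, 0.12, 0]]
  ]
}}

```text
clock: 11.47
tcp_pos: [0.583, 0.0472, 0.0628]
orientation: [1.952, 2.461, 0.001]
contact_force: [-3.2, 0.2, 11.2]
grip_width: 0.038
gripper_force: 82.0
```

```bash
python3 loc.py c; python3 - <<'E'
from h import *
o=get_obs();W=viewer.grab_frame("wrist");h=cv2.cvtColor(W["pixels"],cv2.COLOR_RGB2HSV);m=((abs(h[...,0].astype(int)-65)<12)&(h[...,1]>110)).astype(np.uint8)
k,l,st,c=cv2.connectedComponentsWithStats(m);i=1+st[1:,4].argmax();print(st[i])
i=cv2.imread("pics/cs.png")[110:200,240:350];i=cv2.resize(i,None,fx=4,fy=4,interpolation=2)
b=W["pixels"][60:400,160:500,::-1];b=cv2.resize(b,(360,360));cv2.imwrite("pics/cc.png",np.hstack([i,b]))
E
```

```text
11.4667 [0.583  0.0472 0.0628] 0.037963897449401623 82.03548431396484 [-3.2  0.2 11.2]
s [310 150   9  16 113] [314.11504425 157.7079646 ]
t [288 162   4   4  11] [289.81818182 163.81818182]
[0.5774 0.0291 0.1016] [np.float64(0.0009), np.float64(0.0009)]
[ 268  235   97  101 7800]
```

View pics/cc.png

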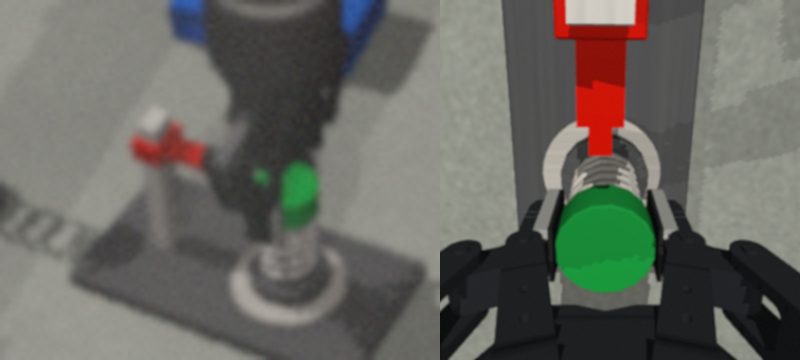

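The wrist view shows the cap unchanged in the grip (no slip) and the pointer tip just beside it at about (317,206) in the full picture. I'll check the pointer height once more from this close view.

```bash
python3 - <<'E'
from h import *
o=get_obs();W=viewer.grab_frame("wrist");h=cv2.cvtColor(W["pixels"],cv2.COLOR_RGB2HSV);m=((h[...,0]<8)|(h[...,0]>172))&(h[...,1]>130);m[:,:260]=0;m[:,380:]=0
ys,xs=np.nonzero(m);print(ys.max(),[(y,xs[ys==y].min(),xs[ys==y].max()) for y in(130,150,170,185,195,200)])
for z in(.085,.09,.095,.1):
    b=np.array([.5825,.0425,z]);print(z,proj(W,[b+np.array([-.23,.973,0])*.04],o)[0].round(1),"plate c",proj(W,[[.5825,.0425,.015]],o)[0].round(1))
g=cv2.cvtColor(W["pixels"],cv2.COLOR_RGB2GRAY);bb=(h[...,1]<45)&(g>140);print("ring",[ (np.nonzero(bb[y,240:400])[0][[0,-1]]+240) for y in(190,200,210,220)])
import pickle
o1,W1=pickle.load(open("w1.pkl","rb"));h1=cv2.cvtColor(W1["pixels"],cv2.COLOR_RGB2HSV);m1=((h1[...,0]<8)|(h1[...,0]>172))&(h1[...,1]>130);print([(y,np.nonzero(m1[y,280:360])[0][[0,-1]]+280) for y in(105,115,125)])
E
```

```text
207 [(130, np.int64(288), np.int64(334)), (150, np.int64(288), np.int64(334)), (170, np.int64(288), np.int64(334)), (185, np.int64(300), np.int64(322)), (195, np.int64(299), np.int64(322)), (200, np.int64(300), np.int64(322))]
0.085 [312.7 197.9] plate c [313.9 224. ]
0.09 [312.6 201.8] plate c [313.9 224. ]
0.095 [312.4 206. ] plate c [313.9 224. ]
0.1 [312.3 210.6] plate c [313.9 224. ]
ring [array([268, 355]), array([262, 362]), array([259, 365]), array([258, 366])]
[(105, array([308, 326])), (115, array([307, 326])), (125, array([307, 326]))]
```

The pointer is at z ≈ 0.0955 again and the cap top at about 0.096, so I hold here.

>>> {"method": "play_rows", "body": {
  "commands": [
    [[0.3, 0, 0, 0, 0], [0.3, 0, 0, 0, 0], [0.3, 0, 0, 0, 0], [0.3, 0, 0, 0, 0], [0.3, 0, 0, 0, 0], [0.3, 0, 0, 0, 0], [0.3, 0, 0, 0, 0], [0.3, 0, 0, 0, 0], [0.3, 0, 0, 0, 0], [0.3, 0, 0, 0, 0], [0.3, 0, 0, 0, 0], [0.3, 0, 0, 0, 0]]
  ]
}}

```text
clock: 12.67
tcp_pos: [0.583, 0.0472, 0.0631]
orientation: [1.952, 2.461, 0.001]
contact_force: [-3.4, 0.4, 11.4]
grip_width: 0.0383
gripper_force: 82.0
```

>>> {"method": "play_rows", "body": {
  "commands": [
    [[0.3, 0, 0, 0, 0], [0.3, 0, 0, 0, 0], [0.3, 0, 0, 0, 0], [0.3, 0, 0, 0, 0], [0.3, 0, 0, 0, 0], [0.3, 0, 0, 0, 0], [0.3, 0, 0, 0, 0], [0.3, 0, 0, 0, 0], [0.3, 0, 0, 0, 0], [0.3, 0, 0, 0, 0], [0.3, 0, 0, 0, 0], [0.3, 0, 0, 0, 0]]
  ]
}}

```text
clock: 13.67
tcp_pos: [0.583, 0.0472, 0.0631]
orientation: [1.952, 2.461, 0.001]
contact_force: [-3.4, 0.8, 11.4]
grip_width: 0.0379
gripper_force: 82.0
```

>>> {"method": "play_rows", "body": {
  "commands": [
    [[0.3, 0, 0, -0.012, 0], [0.3, 0, 0, -0.03, 0], [0.3, 0, 0, -0.045, 0], [0.3, 0, 0, -0.06, 0], [0.3, 0, 0, -0.075, 0], [0.3, 0, 0, -0.09, 0], [0.3, 0, 0, -0.105, 0], [0.3, 0, 0, -0.12, 0], [0.3, 0, 0, -0.13, 0], [0.3, 0, 0, -0.14, 0], [0.3, 0, 0, -0.14, 0], [0.3, 0, 0, -0.14, 0]]
  ]
}}

```text
clock: 14.67
tcp_pos: [0.5829, 0.0472, 0.0903]
orientation: [1.952, 2.461, 0.0]
contact_force: [0.7, 0.2, 3.4]
grip_width: 0.0381
gripper_force: 81.4
```

>>> {"method": "play_rows", "body": {
  "commands": [
    [[0.3, 0, 0, -0.007, 0], [0.3, 0, 0, -0.007, 0], [0.3, 0, 0, -0.007, 0], [0.3, 0, 0, -0.007, 0]]
  ],
  "grip_force": 25
}}

```text
clock: 15.0
tcp_pos: [0.5828, 0.0472, 0.0916]
orientation: [1.952, 2.461, 0.0]
contact_force: [1.1, -0.3, 1.7]
grip_width: 0.038
gripper_force: 81.2
```

>>> {"method": "play_rows", "body": {
  "commands": [
    [[-0.2, 0, 0, 0, 0], [-0.4, 0, 0, 0, 0], [-0.6, 0, 0, 0, 0], [-0.8, 0, 0, 0, 0], [-1, 0, 0, 0, 0], [-1, 0, 0, 0, 0], [-1, 0, 0, 0, 0], [-1, 0, 0, 0, 0], [-1, 0, 0, 0, 0], [-1, 0, 0, 0, 0]]
  ]
}}

```text
clock: 15.83
tcp_pos: [0.5827, 0.0472, 0.0917]
orientation: [-1.952, -2.461, -0.0]
contact_force: [-0.4, 0.1, 0.3]
grip_width: 0.0858
gripper_force: 0.0
```

>>> {"method": "play_rows", "body": {
  "commands": [
    [[-1, 0, 0, -0.05, 0], [-1, 0, 0, -0.15, 0], [-1, 0, 0, -0.3, 0], [-1, 0, 0, -0.5, 0], [-1, 0, 0, -0.7, 0], [-1, 0, 0, -0.7, 0], [-1, 0, 0, -0.7, 0], [-1, 0, 0, -0.7, 0]]
  ]
}}

```text
clock: 16.5
tcp_pos: [0.5824, 0.0473, 0.232]
orientation: [-1.952, -2.461, -0.001]
contact_force: [-0.0, -0.8, 0.1]
grip_width: 0.0854
gripper_force: 0.0
```

```bash
python3 loc.py d; python3 - <<'E'
from h import *
o=get_obs();W=viewer.grab_frame("wrist");T=viewer.grab_frame("top");S=viewer.grab_frame("side")
h=cv2.cvtColor(W["pixels"],cv2.COLOR_RGB2HSV);m=((abs(h[...,0].astype(int)-65)<12)&(h[...,1]>110)).astype(np.uint8)
k,l,st,c=cv2.connectedComponentsWithStats(m);i=1+st[1:,4].argmax();print(st[i],atz(W,c[i],.122,o))
for g in(S,T):
    for q in viewer.trace(g,"white_spring")[:1]:print("white",q["rect"])
i=cv2.imread("pics/ds.png")[100:220,210:350];i=cv2.resize(i,None,fx=3,fy=3,interpolation=2)
b=W["pixels"][60:400,160:500,::-1];b=cv2.resize(b,(360,360));cv2.imwrite("pics/dc.png",np.hstack([i,b]))
E
```

```text
16.5 [0.5824 0.0473 0.232 ] 0.08537583929553591 0.0 [-0.  -0.8  0.1]
s [303 142  16  15 193] [310.57512953 148.55440415]
t [284 153   7  14  68] [287.38235294 159.02941176]
[0.5799 0.0358 0.1256] [np.float64(0.0031), np.float64(0.0031)]
[ 293  170   48   50 1845] [0.58285313 0.04430523 0.122     ]
white [217.9, 127.9, 241.2, 163.8]
white [181.9, 184.0, 195.8, 202.4]
```

View pics/dc.png

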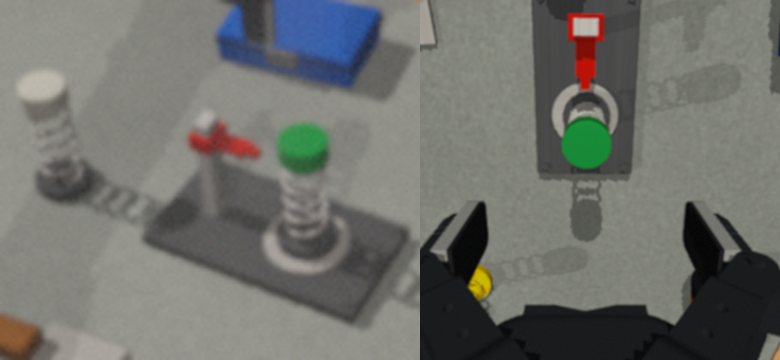

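The green spring stands upright at the centre of the plate, unloaded. The gripper is clear of it and the white spring has not moved, so I hand in.

```bash
python3 -c "
from bench import r;print(r.hand_in())"
```

```text
the job is handed in; nothing more can be done
None
```

I stood the green-capped spring on the plate, held it level with the pointer for 2 s, then released it standing upright and unloaded at the plate's centre; the white spring was not disturbed, and the job is handed in (no verdict was returned).

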